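# Ring for the kitchen, then for the bar

### The arm

A 6-joint arm with a two-finger parallel gripper is mounted at the origin on the work surface. World frame = base frame: x ahead of the robot, y to its left, z up, the work surface at z = 0. Lengths are in m, angles in degrees, forces in N, time in s.
With the tool pointing down it reaches from about 0.35 to 0.875 m from the base axis. Payload 4.2 kg.
Tool frame: the origin (TCP) lies at the very end of the fingers, on their centre line; the grasp point (between the pads) lies 19 mm behind it; z points along the fingers, y is the line along which they close (so a half turn about z gives the same grasp; the last joint's range is limited). The gripper opens to 87 mm and grips with 3 to 60 N. Pads are 19 mm wide; open, the fingers measure 117 mm over their backs; the gripper's body (75 mm by 190 mm) begins 51 mm behind the grasp point.
Start: joints at [78.415, 22.042, 0.453, 0, -68.411, -14.817], TCP at [0.278, 0.56, 0.223] pointing down, gripper open.
Joint ranges: [-179.83, 179.83], [-69.29, 118.12], [-61.27, 80.66], [-181.25, 117.63], [-171.15, -9.14], [-177.46, 177.46]. Speed limits (degrees/s): [159.86, 159.86, 180, 180, 180, 180].

### API

Orientations are given as a 3x3 rotation matrix whose columns are the frame's x, y, z axes.
In Python, from station import monitor, cams, ticket gives the robot as it stands.
- The arm moves only by the tool drive_tool, never from a script. Its argument "moves" is a list of rows, each an object with "delta_pos": the shift along the tool's x, y, z in mm, a list of three; "turn": the turn about the tool's z in rad; "claw": the opening, from 0 (shut) to 1 (fully open). A call has 1 to 12 rows; each row shifts and turns the commanded pose from where the row before left it, along the tool's axes as they then stand; what a row does not reach is not made up. A row lasts 1/8 s, in which the tool goes at most 62.5 mm and 10.7 degrees, less where a joint would pass 70% of its speed; a pose out of reach is approached as far as the arm can. A call is refused whole if a number of a shift passes 62.5 or a number of a turn 0.188, either way. A call with a gripper value outside its range is refused whole. The fingers move at their own pace and stop on an object; the grip force is fixed at half the most. Time passes only in rows, so rows that do not move let the fingers close. It gives the time, the measured TCP pose, the force, the opening and the grip force at its end, in the units of the state.
- monitor.sense(): the state, without advancing time (a new reading comes with each control period).
- cams.capture(name): name is "scene" or "top"; returns a dict with "color" (384x512x3 uint8, red, green, blue), "range_z" (384x512 float32, m along the optical axis (not along the pixel's ray), 0 where there is no reading), "vertical_fov" (degrees; the focal length in pixels is half the picture's height over the tangent of half this angle, whatever the lens; pixels are square), "cx", "cy" (the principal point, pixels), "extrinsics" (4x4, takes a point from camera to world coordinates). Camera axes: x right, y down, z forward; pixel columns grow to the right and rows downward; lengths in m; the calibration is good to about 2 mm. A picture is of the moment at which its call begins.
- ticket.finish_job(): hands the job in; it is judged then, once.
The state is a dict: "time_s": time; "joints": joint angles; "joint_velocities": joint speeds; "effort": joint torques, N m; "tcp_pos": TCP position; "ee_rot": TCP orientation; "wrist_force": force on the tool from outside, world axes, zero at the start; "moment": the same for the moment, N m; "gripper_width": opening from 0.0 (shut) to 1.0 (fully open); "gripper_force": force on a finger pad.
Only numpy, scipy, OpenCV 4.12 (cv2) and the standard library are available. Lean on these libraries where they do the work, as an engineer would, in place of code of your own. Each camera call takes 0.05 s, during which the arm holds its last target. There are 200 camera calls.

### The job

Dinner is ready to be served: call the kitchen by gently pressing down the plunger of the brass bell and letting it come back up, then call the bar in the same way with the white bell. Just press them with the fingertips where they stand, without picking up or shifting them; do not touch the black bell, and leave everything else on the table as it is. Finish with the hand clear.

Things in the scene. Friction and masses are not known exactly. Their poses are not given: they have to be found in the camera images.
- bell_brass: a call bell with a brass (gold-coloured) dome, standing loose on the table: black round foot 86 mm across, shiny dome 76 mm across, and a plunger of the dome's colour on top; 60 mm tall overall, about 0.4 kg. Origin: centre of its underside; z up
- top_brass (a point): centre of the flat-topped plunger's upper face on the brass bell, 60 mm above the table when up. The plunger is a disc 22 mm across and 8 mm thick, its underside 11 mm above the top of the dome. It is pressed straight down, against a spring; this point moves with it
- plunger_brass (a joint): how far the brass bell's plunger is pressed down, in m: 0 up, 0.008 against its stop. It takes 1.6 N to start it, 3.2 N to ring at 4 mm, 4.8 N to reach the stop; it springs back up when let go
- bell_white: a call bell with a white dome, standing loose on the table: black round foot 86 mm across, shiny dome 76 mm across, and a plunger of the dome's colour on top; 60 mm tall overall, about 0.4 kg. Origin: centre of its underside; z up
- top_white (a point): centre of the flat-topped plunger's upper face on the white bell, 60 mm above the table when up. The plunger is a disc 22 mm across and 8 mm thick, its underside 11 mm above the top of the dome. It is pressed straight down, against a spring; this point moves with it
- plunger_white (a joint): how far the white bell's plunger is pressed down, in m: 0 up, 0.008 against its stop. It takes 1.6 N to start it, 3.2 N to ring at 4 mm, 4.8 N to reach the stop; it springs back up when let go
- bell_black: a call bell with a black dome, standing loose on the table: black round foot 86 mm across, shiny dome 76 mm across, and a plunger of the dome's colour on top; 60 mm tall overall, about 0.4 kg. Origin: centre of its underside; z up
- top_black (a point): centre of the flat-topped plunger's upper face on the black bell, 60 mm above the table when up. The plunger is a disc 22 mm across and 8 mm thick, its underside 11 mm above the top of the dome. It is pressed straight down, against a spring; this point moves with it
- plunger_black (a joint): how far the black bell's plunger is pressed down, in m: 0 up, 0.008 against its stop. It takes 1.6 N to start it, 3.2 N to ring at 4 mm, 4.8 N to reach the stop; it springs back up when let go
- flute: champagne flute, clear glass, 205 mm tall, foot 64 mm across, loose. Origin: centre of its underside; z up. To be left alone
- saucer: white saucer, 136 mm across and 16 mm high, loose, the cup stands on it. Origin: centre of its underside; z up. To be left alone
- cup: white coffee cup, 76 mm across the rim, 68 mm tall, standing on the saucer, loose. Origin: centre of its underside; z up. To be left alone
- vase: small green glass vase, 68 mm across and 100 mm tall, with white flowers up to 180 mm, loose. Origin: centre of its underside; z up. To be left alone
- water: clear water bottle with a steel cap, 68 mm across, 200 mm tall, loose. Origin: centre of its underside; z up. To be left alone
- candle: candle in an amber glass, 56 mm across, 61 mm tall with its wick, loose. Origin: centre of its underside; z up. To be left alone
- shaker: white salt shaker with a steel top, 38 mm across, 68 mm tall, loose. Origin: centre of its underside; z up. To be left alone
There are look-alikes about, which are no part of the job. What is shaped like the bell_brass but purple or red is not meant.

How it is judged:
By the outcome, as a careful person would: the job done as asked, in the order asked, and still so for the second after the job is handed in, with the robot touching nothing.
It also fails if it takes over 48 s, if anything falls off the work surface, if the arm or the gripper's body presses on something with over 40 N, if the wrist force passes 120 N, or if a joint passes its speed limit or range.

## Working session

There is one attempt and no reset: what is moved stays moved. The work goes in short steps, Python scripts to look and compute and a tool call to move; the robot and the scene stay as the last step left them, time stands still between calls to the robot, and variables do not carry over. Pictures are saved under pics/ and viewed, at most 10 in all, crops included, and the job is handed in when it is done.

Besides the shell and the picture viewer there is one more tool, called after "Request:" in YAML: its name, and indented under it one key for each argument. drive_tool: Moves the arm, as the interface text tells. Its arguments: {"type":"object","properties":{"moves":{"type":"array","items":{"type":"object","properties":{"delta_pos":{"type":"array","items":{"type":"number"}},"turn":{"type":"number"},"claw":{"type":"number"}}}}},"required":["moves"]}

```bash
mkdir -p pics
cat > h.py <<'E'
import numpy as np, cv2
from station import monitor, cams, ticket
def cap(n):
    c=cams.capture(n); h=c["color"].shape[0]
    c["f"]=h/2/np.tan(np.radians(c["vertical_fov"])/2); return c
def plane(c,u,v,z):
    E=np.array(c["extrinsics"]); d=E[:3,:3]@np.array([(u-c["cx"])/c["f"],(v-c["cy"])/c["f"],1])
    o=E[:3,3]; return o+d*(z-o[2])/d[2]
def cloud(c):
    h,w=c["range_z"].shape; u,v=np.meshgrid(np.arange(w),np.arange(h)); z=c["range_z"]
    p=np.stack([(u-c["cx"])/c["f"]*z,(v-c["cy"])/c["f"]*z,z],-1); E=np.array(c["extrinsics"])
    return p@E[:3,:3].T+E[:3,3]
E
python3 - <<'E'
from h import *
for n in("scene","top"):
    c=cap(n); cv2.imwrite(f"pics/{n}0.png",cv2.resize(c["color"][:,:,::-1],(800,600),interpolation=cv2.INTER_CUBIC)); np.savez(f"{n}0.npz",**c)
    print(n,c["f"],np.round(c["extrinsics"],3).tolist())
s=monitor.sense();print(s["time_s"],s["tcp_pos"],np.round(s["ee_rot"],3).tolist(),s["gripper_width"])
E
```

```text
scene 452.655212046256 [[-0.776, 0.504, -0.378, 0.948], [0.63, 0.62, -0.468, 0.484], [-0.001, -0.602, -0.799, 0.883], [0.0, 0.0, 0.0, 1.0]]
top 462.70806319985525 [[0.02, -0.998, 0.064, 0.472], [-0.999, -0.021, -0.024, 0.027], [0.025, -0.064, -0.998, 1.187], [0.0, 0.0, 0.0, 1.0]]
0.1 [0.27767027 0.55934479 0.22157466] [[0.896, -0.445, -0.001], [-0.445, -0.896, -0.002], [0.0, 0.002, -1.0]] 0.9980138999320999
```

View pics/scene0.png

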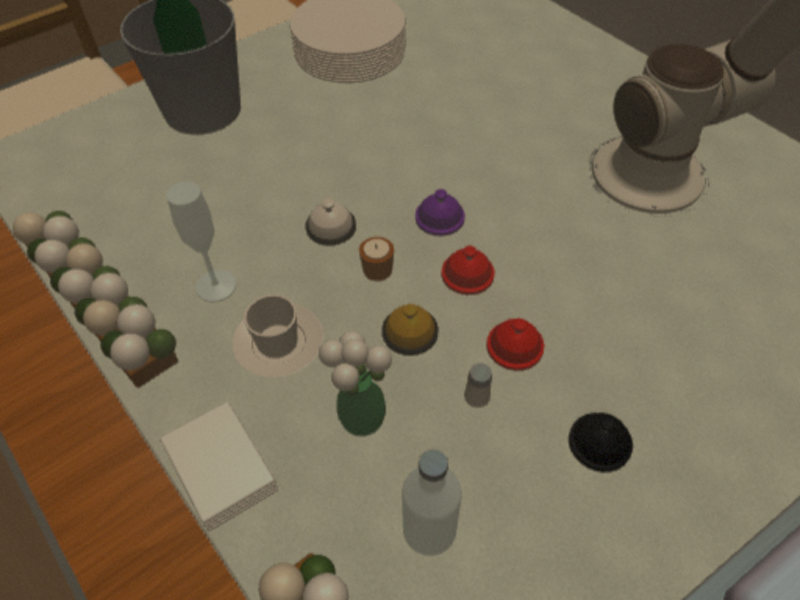

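View pics/top0.png

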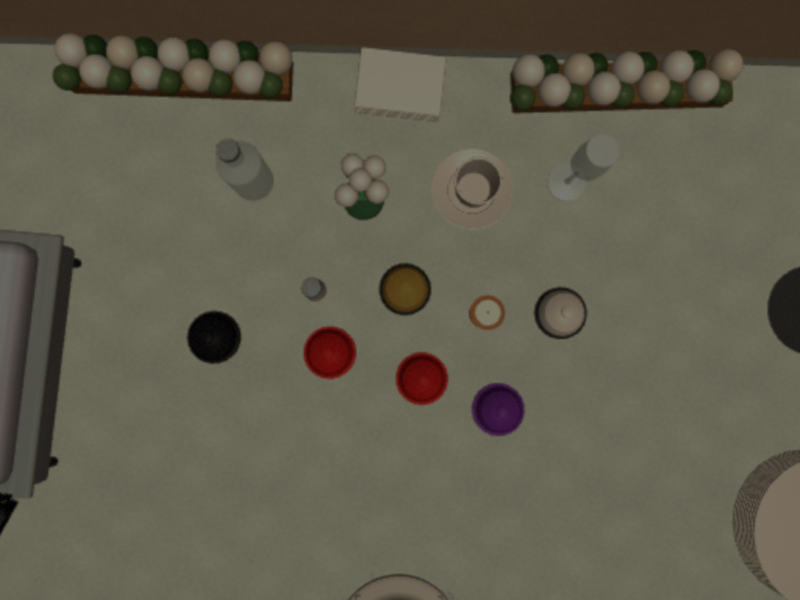

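The scene view shows the brass bell at (410,328) with its plunger at about (410,310), and the white bell at (330,221) with its plunger at about (327,205). In the top view brass is at (405,289) and white at (561,313). The candle sits between them, and a chafing dish or similar is at the far left.

Run:
```python
from h import *
from scipy import ndimage as nd
C={n:dict(np.load(f"{n}0.npz")) for n in("scene","top")}
P={n:cloud(C[n]) for n in C}
k=512/800
for name,ut,vt,us,vs in(("brass",405,289,410,310),("white",561,313,327,205),("candle",488,312,377,245)):
    g=plane(C["top"],ut*k,vt*k,.03); print(name,"top guess",g.round(4), "scene plunger px@.06",plane(C["scene"],us*k,vs*k,.058).round(4))
    for n in C:
        p=P[n].reshape(-1,3); ok=(C[n]["range_z"].ravel()>0)&(np.hypot(*(p[:,:2]-g[:2]).T)<.05); q=p[ok]
        t=q[q[:,2]>.0535]
        print(" ",n,"zmax",np.sort(q[:,2])[-5:].round(4),"top pts",len(t),t.mean(0).round(4) if len(t) else "", (np.ptp(t,axis=0)).round(3) if len(t) else "")
    # dark foot+dome outline in top view: points above table by depth
    h=P["top"][...,2]; m=(h>.012)&(np.hypot(P["top"][...,0]-g[0],P["top"][...,1]-g[1])<.055)
    print("  top dome mean",P["top"][m].mean(0).round(4),np.ptp(P["top"][m],axis=0).round(3))
# tall things
for n in C:
    m=(P[n][...,2]>.08)&(C[n]["range_z"]>0); L,N=nd.label(m)
    for i in range(1,N+1):
        q=P[n][L==i]
        if len(q)>40: print(n,len(q),q.min(0).round(2),q.max(0).round(2))
for n in C:
    c=C[n]["color"][:,:,::-1]
    a=c[175:235,180:290] if n=="scene" else c[150:230,220:400]
    a=c[110:235,180:300] if n=="scene" else a
    cv2.imwrite(f"pics/{n}c.png",cv2.resize(a,None,fx=4,fy=4,interpolation=cv2.INTER_CUBIC))
```

```text
brass top guess [0.5556 0.0006 0.03  ] scene plunger px@.06 [0.5579 0.0048 0.058 ]
  scene zmax [0.061  0.061  0.0611 0.0613 0.0614] top pts 63 [0.5585 0.0038 0.0577] [0.021 0.021 0.007]
  top zmax [0.0637 0.0639 0.0639 0.0643 0.0651] top pts 64 [0.5581 0.0015 0.0602] [0.02 0.02 0.01]
  top dome mean [0.5568 0.0022 0.0338] [0.079 0.081 0.053]
white top guess [ 0.5223 -0.2514  0.03  ] scene plunger px@.06 [ 0.5277 -0.2483  0.058 ]
  scene zmax [0.0593 0.0593 0.0599 0.06   0.0607] top pts 41 [ 0.5241 -0.2529  0.0573] [0.02  0.021 0.007]
  top zmax [0.0633 0.0638 0.0639 0.0646 0.0647] top pts 63 [ 0.5244 -0.2544  0.0601] [0.02  0.021 0.011]
  top dome mean [ 0.5233 -0.2501  0.034 ] [0.079 0.077 0.053]
candle top guess [ 0.5215 -0.1335  0.03  ] scene plunger px@.06 [ 0.5177 -0.1265  0.058 ]
  scene zmax [0.0546 0.0551 0.0554 0.0555 0.0599] top pts 20 [ 0.5191 -0.1291  0.0544] [0.026 0.036 0.006]
  top zmax [0.0578 0.058  0.0582 0.0586 0.0633] top pts 143 [ 0.5204 -0.1282  0.0552] [0.047 0.052 0.01 ]
  top dome mean [ 0.5207 -0.1277  0.0519] [0.052 0.053 0.047]
scene 4056 [ 0.44 -0.78  0.
[... 723 characters left out ...]
08] [ 0.94 -0.41  0.09]
top 106 [ 0.9  -0.28  0.08] [ 0.93 -0.25  0.09]
top 122 [0.87 0.48 0.08] [0.9  0.51 0.09]
top 109 [ 0.89 -0.2   0.08] [ 0.92 -0.17  0.09]
top 116 [0.87 0.4  0.08] [0.9  0.43 0.09]
top 122 [0.87 0.32 0.08] [0.9  0.35 0.09]
top 130 [0.87 0.24 0.08] [0.9  0.27 0.09]
top 96 [ 0.88 -0.48  0.08] [ 0.91 -0.46  0.09]
top 98 [ 0.87 -0.41  0.08] [ 0.9  -0.37  0.09]
top 101 [ 0.87 -0.24  0.08] [ 0.89 -0.21  0.09]
top 104 [ 0.87 -0.32  0.08] [ 0.9  -0.29  0.09]
top 648 [ 0.72 -0.29  0.12] [ 0.76 -0.24  0.21]
top 838 [0.7  0.22 0.08] [0.76 0.29 0.21]
top 872 [0.67 0.03 0.08] [0.74 0.11 0.18]
top 6034 [0.23 0.46 0.08] [0.62 0.59 0.34]
top 253 [ 0.49 -0.61  0.08] [ 0.59 -0.58  0.12]
```

View pics/scenec.png

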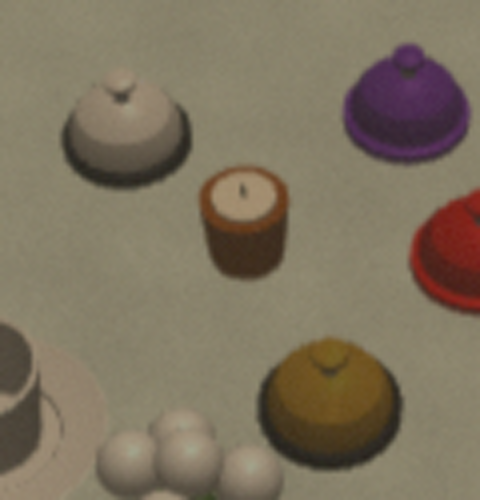

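View pics/topc.png

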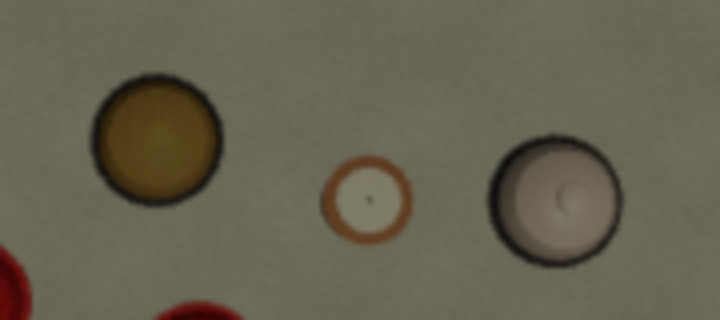

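The plungers are at about brass (0.558, 0.0025) and white (0.524, -0.2535), both near 60 mm high as they should be, and the two views agree within 2 mm. I'll align tool y with world -y to keep the body away from the vase, then close the fingers and travel.

Request:
drive_tool:
  moves:
    - {"turn": -0.154,"claw": 0,"delta_pos": [0,0,0]}
    - {"turn": -0.154,"claw": 0,"delta_pos": [0,0,0]}
    - {"turn": -0.154,"claw": 0,"delta_pos": [0,0,0]}
    - {"delta_pos": [28,55,0],"turn": 0,"claw": 0}
    - {"delta_pos": [28,55,0],"turn": 0,"claw": 0}
    - {"delta_pos": [28,55,0],"turn": 0,"claw": 0}
    - {"delta_pos": [28,55,0],"turn": 0,"claw": 0}
    - {"delta_pos": [28,55,0],"turn": 0,"claw": 0}
    - {"delta_pos": [28,55,0],"turn": 0,"claw": 0}
    - {"delta_pos": [28,55,0],"turn": 0,"claw": 0}
    - {"delta_pos": [28,55,0],"turn": 0,"claw": 0}
    - {"delta_pos": [28,55,0],"turn": 0,"claw": 0}

```text
time_s: 1.6
tcp_pos: [0.5309, 0.0632, 0.2224]
ee_rot: [[1.0, 0.001, -0.0], [0.001, -1.0, 0.0], [-0.0, -0.0, -1.0]]
wrist_force: [0.5, 0.5, 0.1]
gripper_width: 0.007
gripper_force: 0.0
```

Request:
drive_tool:
  moves:
    - {"delta_pos": [14,30,0],"claw": 0,"turn": 0}
    - {"delta_pos": [13,31,0],"claw": 0,"turn": 0}
    - {"delta_pos": [0,0,45],"claw": 0,"turn": 0}
    - {"delta_pos": [0,0,45],"claw": 0,"turn": 0}
    - {"delta_pos": [0,0,40],"claw": 0,"turn": 0}
    - {"delta_pos": [0,0,0],"claw": 0,"turn": 0}
    - {"delta_pos": [0,0,0],"claw": 0,"turn": 0}

```text
time_s: 2.48
tcp_pos: [0.5587, 0.0043, 0.0939]
ee_rot: [[1.0, 0.002, 0.002], [0.002, -1.0, -0.0], [0.002, 0.0, -1.0]]
wrist_force: [0.2, 0.1, 1.1]
gripper_width: 0.001
gripper_force: 0.0
```

Run:
```python
from h import *
c=cap("scene"); a=c["color"][130:250,190:350,::-1]
cv2.imwrite("pics/s1.png",cv2.resize(a,None,fx=5,fy=5,interpolation=cv2.INTER_CUBIC)); print(monitor.sense()["tcp_pos"],monitor.sense()["wrist_force"])
```

```text
[0.55903199 0.00447826 0.09448523] [ 0.66264348 -0.13264396 -0.45001772]
```

View pics/s1.png

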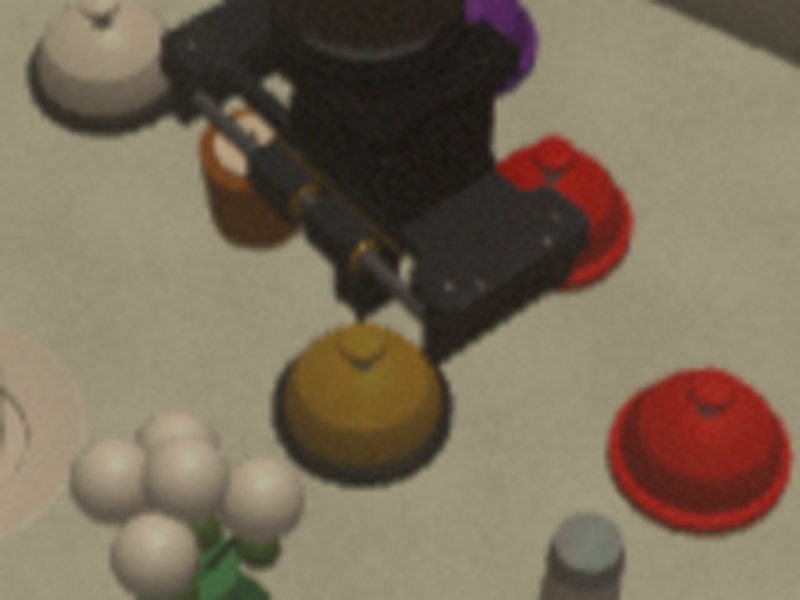

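The view shows the shut fingertips (about (365,310) in the crop) directly above the brass plunger at (362,345). I'm descending to just above it.

Request:
drive_tool:
  moves:
    - {"delta_pos": [-1,1.5,15],"claw": 0,"turn": 0}
    - {"delta_pos": [0,0,13],"claw": 0,"turn": 0}
    - {"delta_pos": [0,0,0],"claw": 0,"turn": 0}
    - {"delta_pos": [0,0,0],"claw": 0,"turn": 0}

```text
time_s: 3.02
tcp_pos: [0.5567, 0.0026, 0.0646]
ee_rot: [[1.0, 0.001, 0.0], [0.001, -1.0, -0.0], [0.0, 0.0, -1.0]]
wrist_force: [-1.2, 0.4, -0.1]
gripper_width: 0.009
gripper_force: 0.0
```

Request:
drive_tool:
  moves:
    - {"delta_pos": [0,0,2],"claw": 0,"turn": 0}
    - {"delta_pos": [0,0,2],"claw": 0,"turn": 0}
    - {"delta_pos": [0,0,2],"claw": 0,"turn": 0}
    - {"delta_pos": [0,0,2],"claw": 0,"turn": 0}
    - {"delta_pos": [0,0,0],"claw": 0,"turn": 0}

```text
time_s: 3.65
tcp_pos: [0.5567, 0.0027, 0.0568]
ee_rot: [[1.0, 0.001, 0.0], [0.001, -1.0, -0.0], [0.0, 0.0, -1.0]]
wrist_force: [-0.6, 0.1, 2.7]
gripper_width: 0.004
gripper_force: 1.5
```

Request:
drive_tool:
  moves:
    - {"delta_pos": [0,0,1.5],"claw": 0,"turn": 0}
    - {"delta_pos": [0,0,1.5],"claw": 0,"turn": 0}
    - {"delta_pos": [0,0,0],"claw": 0,"turn": 0}
    - {"delta_pos": [0,0,0],"claw": 0,"turn": 0}

```text
time_s: 4.15
tcp_pos: [0.5567, 0.0027, 0.0537]
ee_rot: [[1.0, 0.001, 0.0], [0.001, -1.0, 0.0], [0.0, -0.0, -1.0]]
wrist_force: [-1.1, 0.0, 4.6]
gripper_width: 0.01
gripper_force: 2.1
```

Height 53.7 mm and force 4.6 N both put the plunger about 6 mm down, past its 4 mm ring point and short of the stop. I'll release it, lift and go to the white bell.

Request:
drive_tool:
  moves:
    - {"delta_pos": [0,0,-4],"claw": 0,"turn": 0}
    - {"delta_pos": [0,0,-8],"claw": 0,"turn": 0}
    - {"delta_pos": [0,0,-40],"claw": 0,"turn": 0}
    - {"delta_pos": [0,0,-45],"claw": 0,"turn": 0}
    - {"delta_pos": [-6,52,0],"claw": 0,"turn": 0}
    - {"delta_pos": [-6,52,0],"claw": 0,"turn": 0}
    - {"delta_pos": [-7,52,0],"claw": 0,"turn": 0}
    - {"delta_pos": [-7,50,0],"claw": 0,"turn": 0}
    - {"delta_pos": [-7,50,0],"claw": 0,"turn": 0}
    - {"delta_pos": [0,0,30],"claw": 0,"turn": 0}
    - {"delta_pos": [0,0,30],"claw": 0,"turn": 0}
    - {"delta_pos": [0,0,0],"claw": 0,"turn": 0}

```text
time_s: 5.65
tcp_pos: [0.5214, -0.2531, 0.0881]
ee_rot: [[1.0, 0.0, -0.007], [0.0, -1.0, 0.002], [-0.007, -0.002, -1.0]]
wrist_force: [0.3, 0.6, 1.3]
gripper_width: 0.002
gripper_force: 0.0
```

Run:
```python
from h import *
c=cap("scene"); a=c["color"][100:220,170:330,::-1]
cv2.imwrite("pics/s2.png",cv2.resize(a,None,fx=5,fy=5,interpolation=cv2.INTER_CUBIC)); print(monitor.sense()["tcp_pos"],monitor.sense()["wrist_force"])
p=cloud(c).reshape(-1,3); t=p[(np.hypot(p[:,0]-.558,p[:,1]-.003)<.03)&(p[:,2]>.0535)]; print(len(t),t.mean(0),t.max(0))
```

```text
[ 0.52306729 -0.25341384  0.08996047] [ 0.59156459 -0.13296265  0.43159531]
80 [ 0.5570092  -0.00440186  0.14657933] [0.56796622 0.01425511 0.41343042]
```

View pics/s2.png

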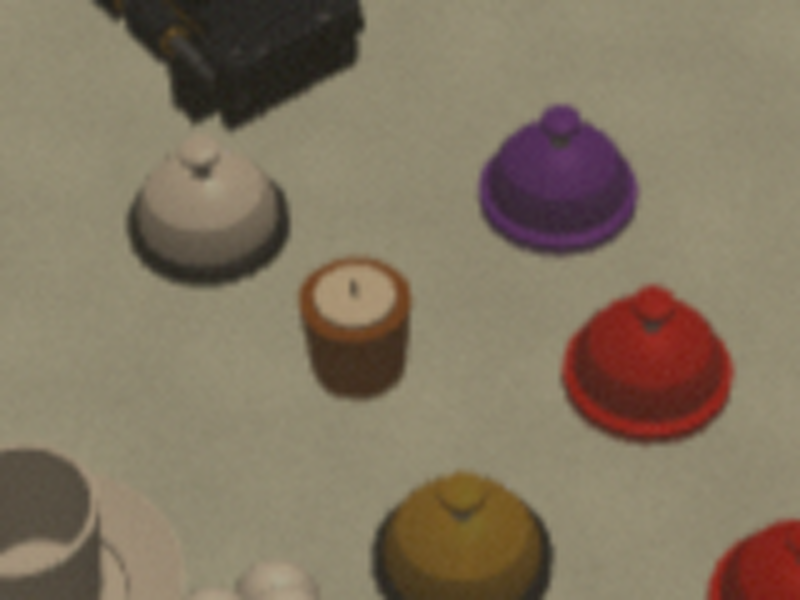

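The fingertips at about (195,115) hang over the white plunger at (199,152). The brass plunger at (462,490) is back up and its bell hasn't moved.

Request:
drive_tool:
  moves:
    - {"delta_pos": [1,0,13],"claw": 0,"turn": 0}
    - {"delta_pos": [0,0,12],"claw": 0,"turn": 0}
    - {"delta_pos": [0,0,0],"claw": 0,"turn": 0}
    - {"delta_pos": [0,0,0],"claw": 0,"turn": 0}

```text
time_s: 6.2
tcp_pos: [0.5251, -0.2534, 0.0658]
ee_rot: [[1.0, 0.002, 0.0], [0.002, -1.0, -0.0], [0.0, 0.0, -1.0]]
wrist_force: [1.0, -0.6, 0.1]
gripper_width: 0.009
gripper_force: 0.0
```

Request:
drive_tool:
  moves:
    - {"delta_pos": [0,0,2],"claw": 0,"turn": 0}
    - {"delta_pos": [0,0,2],"claw": 0,"turn": 0}
    - {"delta_pos": [0,0,2],"claw": 0,"turn": 0}
    - {"delta_pos": [0,0,2],"claw": 0,"turn": 0}
    - {"delta_pos": [0,0,0],"claw": 0,"turn": 0}

```text
time_s: 6.82
tcp_pos: [0.525, -0.2534, 0.0577]
ee_rot: [[1.0, 0.001, 0.0], [0.001, -1.0, -0.0], [0.0, 0.0, -1.0]]
wrist_force: [-1.3, -0.3, 2.3]
gripper_width: 0.005
gripper_force: 1.3
```

Request:
drive_tool:
  moves:
    - {"delta_pos": [0,0,2],"claw": 0,"turn": 0}
    - {"delta_pos": [0,0,2],"claw": 0,"turn": 0}
    - {"delta_pos": [0,0,0],"claw": 0,"turn": 0}
    - {"delta_pos": [0,0,0],"claw": 0,"turn": 0}

```text
time_s: 7.32
tcp_pos: [0.525, -0.2534, 0.0538]
ee_rot: [[1.0, 0.001, 0.0], [0.001, -1.0, -0.0], [0.0, 0.0, -1.0]]
wrist_force: [-1.3, 1.8, 4.4]
gripper_width: 0.006
gripper_force: 2.1
```

The white plunger is about 6 mm down at 4.4 N, so it rang. I'm releasing it and lifting clear.

Request:
drive_tool:
  moves:
    - {"delta_pos": [0,0,-4],"claw": 0,"turn": 0}
    - {"delta_pos": [0,0,-8],"claw": 0,"turn": 0}
    - {"delta_pos": [0,0,-40],"claw": 0,"turn": 0}
    - {"delta_pos": [0,0,-50],"claw": 0,"turn": 0}
    - {"delta_pos": [0,0,-50],"claw": 0,"turn": 0}
    - {"delta_pos": [0,0,0],"claw": 0,"turn": 0}
    - {"delta_pos": [0,0,0],"claw": 0,"turn": 0}
    - {"delta_pos": [0,0,0],"claw": 0,"turn": 0}

```text
time_s: 8.32
tcp_pos: [0.5239, -0.2531, 0.2039]
ee_rot: [[1.0, 0.001, -0.003], [0.001, -1.0, 0.001], [-0.003, -0.001, -1.0]]
wrist_force: [-0.1, 0.3, 0.1]
gripper_width: 0.002
gripper_force: 0.0
```

Run:
```python
from h import *
c=cap("scene"); p=cloud(c).reshape(-1,3); col=c["color"]
cv2.imwrite("pics/end.png",cv2.resize(col[:,:,::-1],(800,600)))
for g in((.558,.0025),(.524,-.2535)):
    t=p[(np.hypot(p[:,0]-g[0],p[:,1]-g[1])<.03)&(p[:,2]>.0535)&(p[:,2]<.07)]; print(len(t),t.mean(0).round(4),t.max(0).round(4))
```

```text
60 [0.5584 0.0035 0.0578] [0.5678 0.0125 0.0612]
42 [ 0.5245 -0.2524  0.0577] [ 0.5339 -0.2432  0.0613]
```

View pics/end.png

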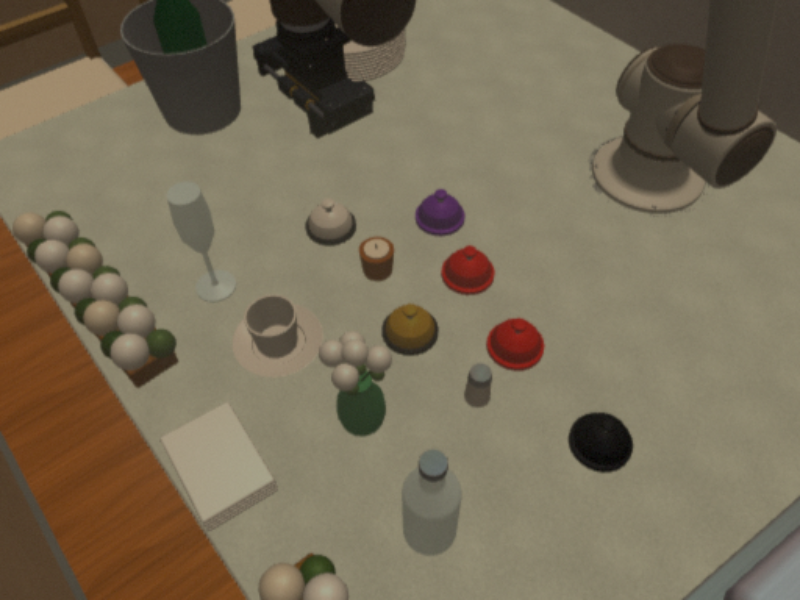

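Everything is where it started, with brass at (410,328) and white at (330,221). Both plungers are back up at 60 mm and the hand is clear.

```bash
python3 -c "
from station import ticket
print(ticket.finish_job())"
```

```text
the job is handed in; nothing more can be done
None
```

I pressed the brass bell and then the white one, each about 6 mm down (they ring at 4 mm); both plungers came back up, nothing on the table moved, the hand is clear, and the job is handed in.

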